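Set up the desktop sheet press: guide bar, then two turns of gap

TASK

Set up the desktop press for the next batch of reports: first lay the straightedge flat on the desk, flush along the right-hand edge of the press bed (right as seen from the robot) and roughly centred on that edge, as a guide for the sheets, and let go of it. Then turn the handwheel by its red handle clockwise (seen from above) until it comes to its stop, and back it off exactly two full turns. Finish still gripping the red handle, with the wheel at rest, and leave the other things on the desk where they are.

Things in the scene. Friction and masses are not known exactly. Their poses are not given: they have to be found in the camera images.
- rule_grip (a point): Loose straightedge lying on the desk, 0.22 to 0.45 kg: aluminium bar 220 x 40 mm, 12 mm thick, with an upright yellow grip fin along the middle of its top (80 mm long, 14 mm thick, from 12 to 56 mm above the underside). This point is in the fin, over the bar's centre, 36 mm above the underside; x runs along the bar, y across it, z up. Both ends are alike.
- bed_edge (a point): Middle of the lower right-hand edge of the press bed, at desk height. The press is fixed to the desk: a flat steel bed 240 mm (x) by 330 mm (y), 10 mm thick; a blue column at its back carries a blue arm, 76 to 102 mm above the desk and 70 mm wide, over its middle. Axes are the press's own: x along this edge, away from the robot, y into the bed, z up. The side face is upright. With the straightedge flush, its point rule_grip is at y = -20 mm here.
- wheel_axis (a point): Point on the upright axis of the press's handwheel, at the height of the rim, 119 mm above the desk; axes as bed_edge. Black spoked wheel, rim radius 60 mm, rim 12 mm thick; a brass spindle end in the hub stands 28 mm above the rim's height when closed and rises as it opens, to 46 mm at most.
- handle_grip (a point): Centre, half-way up, of the red handle standing upright on the wheel's rim, 60 mm from the wheel's axis: round, 20 mm diameter, 55 mm tall, from 126 to 181 mm above the desk, spinning freely on its own pin, so it can be gripped from above and led round in a circle without turning the hand.
- wheel (a joint): Handwheel angle in rad: 0 at the closed stop, growing anticlockwise seen from above as it opens, one turn = 6.283; starts about 0.6 to 1.4 turns open, second stop at 3.5 turns open. At 0 the handle is on the wheel's robot side (-x of wheel_axis). It takes about 2 N at the handle to turn and stays where it is left; the plate below rises 5 mm a turn.
- pen_cup: Bystander: clear cup of pens, 72 mm across, 145 mm high; origin at the centre of its underside.
- stapler: Bystander: black stapler, 130 x 36 x 58 mm; origin at the centre of its underside.
- mouse: Bystander: black computer mouse, 105 x 58 x 30 mm; origin at the centre of its underside.
- stamp: Bystander: small rubber stamp standing upright, 30 mm across, 56 mm high; origin at the centre of its underside.
- eraser: Bystander: red and white eraser, 55 x 22 x 14 mm; origin at the centre of its underside.
- tape_roll: Bystander: roll of clear tape lying flat, 84 mm across, 24 mm high; origin at the centre of its underside.
- handle: The red handle itself (see handle_grip): origin at the centre of its lower end, 126 mm above the desk; its yaw spins freely and means nothing.
Not all that is in view belongs to the job. Of the things that look like the part that bears rule_grip, take the one that is farthest to the robot's right at the start.

How it is judged:
By the outcome, as a careful person would: the job done as asked, in the order asked, and still so for the second after the job is handed in, while the arm keeps its last pose, push and grip.
It also fails if it takes over 72 s, if anything falls off the work surface, if the arm or the gripper's body presses on something with over 40 N, if the wrist force passes 120 N, or if a joint passes its speed limit or range.

ROBOT

A 6-joint arm with a two-finger parallel gripper is mounted at the origin on the work surface. World frame = base frame: x ahead of the robot, y to its left, z up, the work surface at z = 0. Lengths are in m, angles in rad, forces in N, time in s.
With the tool pointing down it reaches from about 0.225 to 0.875 m from the base axis. Payload 3.4 kg.
Tool frame: the origin (TCP) lies midway between the tips of the shut fingers; the grasp point (between the pads) lies 19 mm behind it (manip.pinch_z is the z of the grasp point in the tool frame, in m); z points along the fingers, x is the direction in which the jaws open and shut, and the axes are right-handed (so a half turn about z gives the same grasp; the last joint's range is limited). The gripper opens to 85 mm and grips with 20 to 120 N. Pads are 22 mm wide; open, the fingers measure 114 mm over their backs; the gripper's body (76 mm by 85 mm) begins 54 mm behind the grasp point. The pads swing forward as they close: fully open they stand 13 mm farther back than shut.
Start: joints at [1.068, 0.276, 1.505, -0, 1.361, -0.121], TCP at [0.214, 0.534, 0.207] pointing down, gripper open.
Joint ranges: [-2.89, 2.89], [-0.75, 2.08], [0.22, 2.7], [-1.18, 4.32], [0.11, 2.71], [-2.7, 2.7]. Speed limits (rad/s): [2.57, 2.57, 3.14, 3.14, 3.14, 3.14].

INTERFACE

Orientations are given as a unit quaternion [w, x, y, z].
In Python, from rig import manip gives the robot as it stands. The module is installed in compiled form; this text tells all that it offers.
- The arm moves only by the tool drive_tool, never from a script. Its argument "steps" is a list of rows, each a list of 5 numbers: the shift along the tool's x, y, z in mm, then the turn about the tool's z in rad, then the gripper command: -1 is shut, 1 is fully open, values between are in proportion. A call has 1 to 5 rows; each row is the pose to reach, as a shift and turn from the pose measured when the call began, along the tool's axes at that moment; what a row does not reach only later rows make up. A row lasts 1/10 s, in which the tool goes at most 50 mm and 8.59 degrees, less where a joint would pass 70% of its speed; a pose out of reach is approached as far as the arm can. A call with a gripper value outside its range is refused whole. The fingers move at their own pace and stop on an object; "squeeze" is the grip in N (left out, the last holds). Time passes only in rows, so rows that repeat a pose let the fingers close. It gives the time, the measured TCP pose, the force and the opening at its end, in the units of the state.
- manip.get_state(): the state, without advancing time (a new reading comes with each control period).
- manip.get_image(name): name is "scene" or "top" or "wrist"; returns the picture (384x512x3 uint8, blue, green, red); there is no depth.
- manip.get_calibration(name): a dict with "camera_matrix" (3x3 intrinsics, pixels), "rvec" (rotation vector, rad) and "tvec" (3), from world to camera coordinates, as OpenCV has them. Camera axes: x right, y down, z forward; pixel columns grow to the right and rows downward; lengths in m; the calibration is good to about 2 mm. A picture is of the moment at which its call begins: read the wrist's pose just before it. get_calibration takes no time and is no camera call; for the wrist camera it gives the pose at the moment of the call.
- manip.sign_off(): hands the job in, once; it reports no verdict.
Trained networks look in the newest picture that a camera, given by its name, has taken for a name from the list of things; names that differ only in an ending like _2 or _b are one class to them, and where a whole thing is asked for, a point or a joint stands for the part that bears it (a point fixed in the world has none). Each returns a list of dicts, best first, with "conf" (0 to 1); they miss things now and then, are a little off and sometimes report something else, mostly with a low value. They report only what shows in the picture. A call takes as long as a camera call. They do not tell look-alikes from the thing itself.
- manip.masks_of(camera, name): "pixels" (384x512 bool, what is visible of it) and "location" ([column, row] in pixels, amid what is visible of it).
The state is a dict: "clock": time; "qpos": joint angles; "qd": joint speeds; "effort": joint torques, N m; "position": TCP position; "ee_rot": TCP orientation; "contact_force": force on the tool from outside, world axes, zero at the start; "moment": the same for the moment, N m; "width": finger opening in m.
Only numpy, scipy, OpenCV 4.12 (cv2) and the standard library are available. Lean on these libraries where they do the work, as an engineer would, in place of code of your own. Each camera call takes 0.05 s, during which the arm holds its last target.

## Working session

There is one attempt and no reset: what is moved stays moved. The work goes in short steps, Python scripts to look and compute and a tool call to move; the robot and the scene stay as the last step left them, time stands still between calls to the robot, and variables do not carry over. Pictures are saved under pics/ and viewed, and the job is handed in when it is done.

Besides the shell and the picture viewer there is one more tool, called after "Call:" as a command line: name --pt "numbers of a row" for each row, then --argument value for the rest. drive_tool: Moves the arm, as the interface text tells. Its arguments: {"type":"object","properties":{"steps":{"type":"array","items":{"type":"array","items":{"type":"number"}}},"squeeze":{"type":"number"}},"required":["steps"]}

```bash
mkdir -p pics; ls; python3 - <<'E'
from rig import manip
import cv2
s=manip.get_state();print(s['clock'],s['position'],s['ee_rot'],s['width'],manip.pinch_z)
for c in ['scene','top']:
    im=manip.get_image(c);cv2.imwrite(f'pics/{c}0.png',im)
    k=manip.get_calibration(c);print(c,k)
    for n in ['rule_grip','handle_grip','wheel_axis','pen_cup','stapler','mouse','stamp','eraser','tape_roll']:
        try:
            for m in manip.masks_of(c,n): print(c,n,round(m['conf'],2),m['location'],m['pixels'].sum())
        except Exception as e: print(n,e)
print(manip.get_state()['clock'])
E
```

```text
pics
0.0 [0.21396595 0.53309928 0.20614835] [ 3.99844438e-04  8.28448535e-01  5.60064463e-01 -8.13704459e-04] 0.08517126880563747 -0.0187
scene {'camera_matrix': array([[430.02480817,   0.        , 258.55939383],
       [  0.        , 430.02480817, 193.05387332],
       [  0.        ,   0.        ,   1.        ]]), 'rvec': array([ 0.86333091,  2.5217164 , -1.05618792]), 'tvec': array([ 0.43609059, -0.14308557,  1.66826978])}
scene rule_grip 0.58 [236.1, 164.0] 684
scene handle_grip 0.54 [283.3, 202.8] 109
scene wheel_axis 0.86 [271.6, 253.4] 7036
scene wheel_axis 0.63 [377.4, 312.8] 1209
scene pen_cup 0.7 [375.5, 313.8] 1142
scene pen_cup 0.56 [179.3, 214.9] 131
scene stapler 0.73 [191.0, 134.0] 398
scene mouse 0.6 [419.5, 298.3] 683
scene stamp 0.67 [192.7, 133.6] 398
scene stamp 0.62 [281.1, 179.2] 91
scene eraser 0.54 [179.9, 215.8] 99
top {'camera_matrix': array([[442.24810244,   0.        , 257.88409503],
       [  0.        , 442.24810244, 188.96128416],
       [  0.        ,   0.        ,   1.        ]]), 'rvec': array([ 2.15514427, -2.20023119,  0.06444425]), 'tvec': array([0.03334823, 0.57233825, 1.67012564])}
top rule_grip 0.78 [209.4, 256.5] 639
top rule_grip 0.56 [334.7, 216.1] 589
top handle_grip 0.17 [134.6, 194.8] 409
top wheel_axis 0.71 [229.7, 184.5] 5360
top pen_cup 0.75 [134.5, 195.6] 412
top mouse 0.94 [132.1, 239.5] 385
top stamp 0.56 [292.2, 244.5] 50
top tape_roll 0.95 [235.4, 127.8] 416
top tape_roll 0.31 [135.4, 194.8] 401
1.0
```

```bash
python3 - <<'E'
import cv2
a=cv2.imread('pics/top0.png')[80:330,80:430];cv2.imwrite('pics/t1.png',cv2.resize(a,None,fx=2.28,fy=2.28,interpolation=cv2.INTER_CUBIC))
a=cv2.imread('pics/scene0.png');cv2.imwrite('pics/s1.png',cv2.resize(a,None,fx=1.5,fy=1.5,interpolation=cv2.INTER_CUBIC))
E
```

```text
(no output)
```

View pics/t1.png

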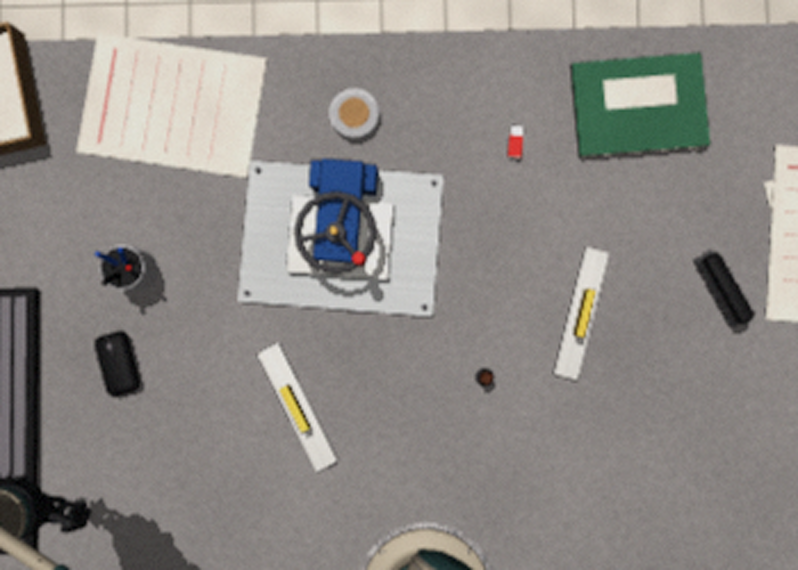

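View pics/s1.png

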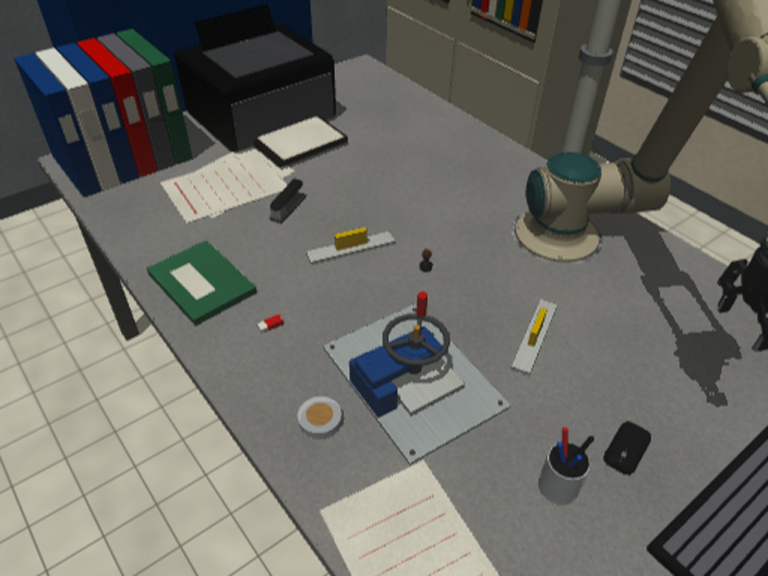

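Two straightedges show: top picture (209,256) and (335,216). Image right is the robot's right (−y), so the one meant is at (335,216). Next I'll measure it.

```bash
cat > h.py <<'E'
from rig import manip
import cv2, numpy as np
from scipy.spatial.transform import Rotation as R
def onplane(c,pts,z,k=None):
    k=k or manip.get_calibration(c)
    K=k['camera_matrix'];Rm=cv2.Rodrigues(np.array(k['rvec'],float))[0];t=np.array(k['tvec'],float)
    p=np.atleast_2d(np.array(pts,float));d=np.c_[p,np.ones(len(p))]@np.linalg.inv(K).T@Rm
    o=-Rm.T@t
    return o+d*((z-o[2])/d[:,2:])
def project(c,P,k=None):
    k=k or manip.get_calibration(c)
    return cv2.projectPoints(np.atleast_2d(np.array(P,float)),np.array(k['rvec'],float),np.array(k['tvec'],float),k['camera_matrix'],None)[0][:,0]
E
python3 - <<'E'
from h import *
a=cv2.imread('pics/top0.png');hsv=cv2.cvtColor(a,cv2.COLOR_BGR2HSV)
y=((hsv[...,0]>20)&(hsv[...,0]<35)&(hsv[...,1]>130)&(hsv[...,2]>90)).astype(np.uint8)
n,l,s,c=cv2.connectedComponentsWithStats(y)
for i in range(1,n):
    if s[i,4]>15:
        p=np.argwhere(l==i)[:,::-1].astype(np.float32);r=cv2.minAreaRect(p);b=cv2.boxPoints(r)
        print('yel',c[i],s[i,4],onplane('top',c[i],.05),r)
g=(a.min(2)>170).astype(np.uint8)
n,l,s,c=cv2.connectedComponentsWithStats(g)
for i in range(1,n):
    if s[i,4]>100:
        p=np.argwhere(l==i)[:,::-1].astype(np.float32);r=cv2.minAreaRect(p);b=cv2.boxPoints(r)
        print('white',c[i],s[i,4],r);print(onplane('top',b,.012).round(3).tolist())
cc=np.array([[250,162],[443,177],[434,316],[237,301]])/2.28+80
P=onplane('top',cc,.01);print(P);print([np.linalg.norm(P[i]-P[(i+1)%4]) for i in range(4)])
print('stapler etc',onplane('top',np.array([[723,290],[485,378],[516,143],[354,113],[120,265],[118,363]])/2.28+80,.02))
print('hub',onplane('top',np.array([[334,231]])/2.28+80,.150),'handle',onplane('top',np.array([[358,258]])/2.28+80,.181))
E
```

```text
yel [336.19047619 217.14285714] 84 [[ 0.45917249 -0.26891641  0.05      ]] ((336.2353210449219, 217.058837890625), (3.8805696964263916, 20.372989654541016), 14.03624439239502)
yel [208.96428571 258.88095238] 84 [[0.31382094 0.20841345 0.05      ]] ((209.00003051757812, 259.0000305175781), (20.57182502746582, 3.5777082443237305), 63.43495178222656)
white [121.33794163  14.13978495] 651 ((121.0, 13.5), (25.0, 26.0), 90.0)
[[1.337, 0.604, 0.012], [1.335, 0.5, 0.012], [1.232, 0.5, 0.012], [1.235, 0.604, 0.012]]
white [213.92076759  80.88972281] 23450 ((220.3241424560547, 102.29011535644531), (232.97657775878906, 228.61529541015625), 22.693796157836914)
[[0.691, 0.754, 0.012], [1.536, 0.407, 0.012], [1.143, -0.438, 0.012], [0.329, -0.072, 0.012]]
white [286.95799677  11.03392569] 619 ((287.0, 11.0), (22.0, 26.0), 90.0)
[[1.323, -0.057, 0.012], [1.321, -0.16, 0.012], [1.231, -0.158, 0.012], [1.233, -0.055, 0.012]]
white [314.78119658  10.64957265] 585 ((315.0, 11.0), (22.0, 26.0), 90.0)
[[1.32, -0.168, 0.012], [1.317, -0.271, 0.012], [1.228, -0.268, 0.012], [1.23, -0.166, 0.012]]
white [34
[... 9305 characters left out ...]
276, 0.012], [0.419, 0.242, 0.012], [0.224, 0.147, 0.012], [0.208, 0.18, 0.012]]
[[ 0.72684458  0.28349759  0.01      ]
 [ 0.6938058  -0.04428019  0.01      ]
 [ 0.45895482 -0.02379624  0.01      ]
 [ 0.49090698  0.30757861  0.01      ]]
[np.float64(0.3294386600182684), np.float64(0.2357426067243902), np.float64(0.33291175013090296), np.float64(0.23716333464748257)]
stapler etc [[ 0.49235015 -0.50575501  0.02      ]
 [ 0.35446905 -0.10603185  0.02      ]
 [ 0.74746687 -0.16851238  0.02      ]
 [ 0.80509171  0.1043206   0.02      ]
 [ 0.5552294   0.50264651  0.02      ]
 [ 0.39124418  0.50592944  0.02      ]]
hub [[0.59297573 0.13039176 0.15      ]] handle [[0.54819807 0.09194476 0.181     ]]
```

```bash
python3 - <<'E'
import cv2
a=cv2.imread('pics/top0.png')[175:255,310:370];cv2.imwrite('pics/t2.png',cv2.resize(a,None,fx=7,fy=7,interpolation=cv2.INTER_CUBIC))
E
```

```text
(no output)
```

View pics/t2.png

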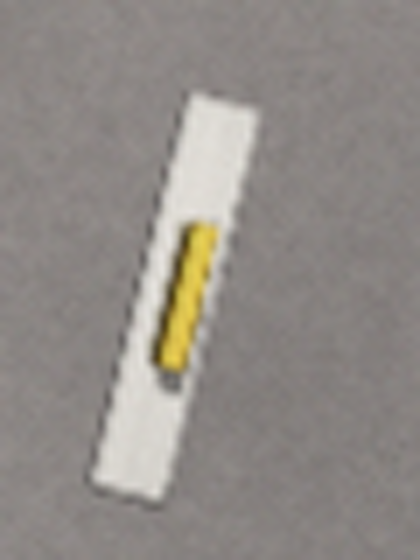

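The crop shows the right-hand straightedge: bar about 2 × 0.22 m long, yellow fin amid it, top picture centre (335,217). That gives world (0.46, −0.269), yaw about −15°. It is farther right than the other, which is at y = +0.21. I'll go above it.

Call:
drive_tool --pt "-38 30 -12 -0.1 1" --pt "-76 60 -25 -0.12 1" --pt "-114 91 -40 -0.12 1" --pt "-152 121 -50 -0.12 1" --pt "-190 152 -50 -0.12 1"

```text
clock: 1.5
position: [0.2855, 0.2996, 0.2587]
ee_rot: [0.0, 0.793, 0.609, 0.002]
contact_force: [1.4, 0.2, 0.7]
width: 0.0853
```

```bash
cat >> h.py <<'E'
def tool():
    s=manip.get_state();w,x,y,z=s['ee_rot'];return np.array(s['position']),R.from_quat([x,y,z,w])
def delta(target,xang=None):
    """world TCP target -> tool shift mm, turn"""
    p,r=tool();d=r.inv().apply(np.array(target)-p)*1000
    X=r.as_matrix()[:,0];a=np.arctan2(X[1],X[0]);t=0
    if xang is not None: t=-((xang-a+np.pi/2)%np.pi-np.pi/2)
    return d.round(1),round(t,3)
def rep():
    s=manip.get_state();p,r=tool();M=r.as_matrix()
    print('t',round(s['clock'],2),'p',p.round(4),'xang',round(float(np.degrees(np.arctan2(M[1,0],M[0,0]))),2),'zax',M[:,2].round(3),'F',np.round(s['contact_force'],1),'w',round(s['width'],4),'q',np.round(s['qpos'],2))
E
python3 - <<'E'
from h import *
rep();print(delta([.46,-.269,.26],np.radians(75)))
E
```

```text
t 1.5 p [0.2855 0.2996 0.2587] xang 75.07 zax [ 0.004  0.002 -1.   ] F [1.4 0.2 0.7] w 0.0853 q [ 0.64 -0.    1.72 -0.    1.43 -0.67]
(array([-504.5,  315.1,   -2. ]), np.float64(0.001))
```

Call:
drive_tool --pt "-42 26 0 0 1" --pt "-84 52 0 0 1" --pt "-126 78 0 0 1" --pt "-168 105 0 0 1" --pt "-210 131 0 0 1"

```text
clock: 2.0
position: [0.3582, 0.0611, 0.2588]
ee_rot: [0.001, 0.793, 0.609, 0.003]
contact_force: [2.6, 0.4, 0.2]
width: 0.0852
```

Call:
drive_tool --pt "-42 26 0 0 1" --pt "-84 52 0 0 1" --pt "-126 78 0 0 1" --pt "-168 105 0 0 1" --pt "-205 128 0 0 1"

```text
clock: 2.5
position: [0.4294, -0.1727, 0.2588]
ee_rot: [0.001, 0.793, 0.609, 0.003]
contact_force: [0.8, 0.2, 0.6]
width: 0.0851
```

```bash
python3 - <<'E'
from h import *
rep();print(delta([.46,-.269,.26],np.radians(75)))
im=manip.get_image('wrist');cv2.imwrite('pics/w1.png',im);print(manip.get_calibration('wrist'))
E
```

```text
t 2.5 p [ 0.4294 -0.1727  0.2588] xang 74.99 zax [ 0.006  0.002 -1.   ] F [0.8 0.2 0.6] w 0.0851 q [-0.54  0.07  1.63  0.    1.43 -1.85]
(array([-85.1,  54.5,  -1.1]), np.float64(-0.0))
{'camera_matrix': array([[308.72553146,   0.        , 254.34119838],
       [  0.        , 308.72553146, 192.18755135],
       [  0.        ,   0.        ,   1.        ]]), 'rvec': array([-2.27885573, -1.74486698, -0.28186079]), 'tvec': array([ 0.06132903, -0.49839558,  0.28122159])}
```

View pics/w1.png

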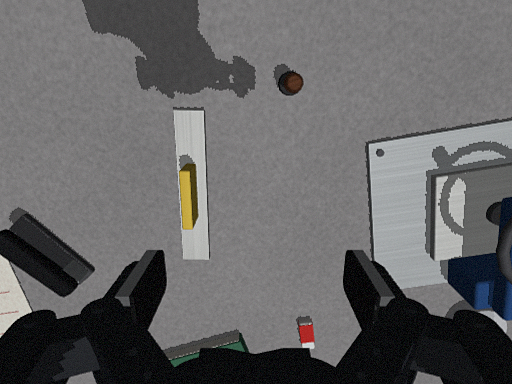

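The wrist view shows the wanted rule with corners near (174,109), (205,109), (209,259), (183,260). The bed's right edge runs from (367,142) to (376,291).

```bash
python3 - <<'E'
from h import *
im=cv2.imread('pics/w1.png')
k=manip.get_calibration('wrist')
def line(p0,p1,n=40):  # refine edge along normal
    p0=np.array(p0,float);p1=np.array(p1,float);g=cv2.GaussianBlur(cv2.cvtColor(im,cv2.COLOR_BGR2GRAY),(0,0),1).astype(np.float32)
    d=(p1-p0)/np.linalg.norm(p1-p0);nn=np.array([-d[1],d[0]]);o=np.arange(-5,5.01,.25);out=[]
    for t in np.linspace(.1,.9,n):
        c=p0+(p1-p0)*t;q=(c+o[:,None]*nn).astype(np.float32)
        v=cv2.remap(g,q[:,0][None],q[:,1][None],cv2.INTER_LINEAR)[0];gr=np.abs(np.gradient(v));out.append(c+nn*o[gr.argmax()])
    out=np.array(out,np.float32);l=cv2.fitLine(out,cv2.DIST_HUBER,0,.01,.01).ravel();return l
def X(a,b):
    A=np.array([[a[0],-b[0]],[a[1],-b[1]]]);s=np.linalg.solve(A,[b[2]-a[2],b[3]-a[3]]);return [a[2]+s[0]*a[0],a[3]+s[0]*a[1]]
C=[(174,109),(205,109),(209,259),(183,260)]
L=[line(C[i],C[(i+1)%4]) for i in range(4)]
c=[X(L[i-1],L[i]) for i in range(4)];print(np.round(c,1).tolist())
P=onplane('wrist',c,.012,k);print(P.round(4));print([np.linalg.norm(P[i]-P[i-1]).round(4) for i in range(4)],P.mean(0))
d=(P[2]+P[3]-P[0]-P[1])/2;print('rule yaw',np.degrees(np.arctan2(d[1],d[0])))
b=line((367,142),(376,291));n=line((367,142),(512,118));f=line((376,291),(440,284))
c=[X(b,n),X(b,f)];print(np.round(c,1).tolist());Q=onplane('wrist',c,.010,k);print(Q.round(4),np.linalg.norm(Q[1]-Q[0]),Q.mean(0));d=Q[1]-Q[0];print('bed yaw',np.degrees(np.arctan2(d[1],d[0])))
N=onplane('wrist',[n[2:]-30*n[:2],n[2:]+30*n[:2]],.01,k);d=N[1]-N[0];print('near edge yaw',np.degrees(np.arctan2(d[1],d[0])))
hs=cv2.cvtColor(im,cv2.COLOR_BGR2HSV);m=(hs[...,0]>20)&(hs[...,0]<35)&(hs[...,1]>150)
m[:150]=0;m[240:]=0;p=np.argwhere(m)[:,::-1];r=cv2.minAreaRect(p.astype(np.float32));print(r)
p3=P.mean(0);print('fin proj',project('wrist',[[p3[0],p3[1],.056]],k), 'stapler', onplane('wrist',[[45,250],[62,295],[10,235],[90,268]],.03,k).round(3).tolist())
E
```

```text
[[172.89999389648438, 108.69999694824219], [203.1999969482422, 110.4000015258789], [208.39999389648438, 259.6000061035156], [182.8000030517578, 258.29998779296875]]
[[ 0.3501 -0.2675  0.012 ]
 [ 0.3624 -0.2302  0.012 ]
 [ 0.5739 -0.2912  0.012 ]
 [ 0.5616 -0.3283  0.012 ]]
[np.float64(0.2201), np.float64(0.0393), np.float64(0.2202), np.float64(0.039)] [ 0.46197235 -0.27930489  0.012     ]
rule yaw -16.059996447770047
[[368.1000061035156, 143.89999389648438], [375.79998779296875, 292.3999938964844]]
[[ 0.4619 -0.0298  0.01  ]
 [ 0.7006 -0.0531  0.01  ]] 0.23982264859184427 [ 0.58124403 -0.04141773  0.01      ]
bed yaw -5.576960885711519
near edge yaw 84.5394403024804
((108.11250305175781, 225.2715606689453), (61.84799575805664, 203.33592224121094), 69.99188995361328)
fin proj [[185.45577408 201.05718978]] stapler [[0.488, -0.508, 0.03], [0.565, -0.519, 0.03], [0.453, -0.545, 0.03], [0.532, -0.458, 0.03]]
```

Wrist and top camera differ by about 10 mm. I took that picture while the arm was still settling, so I'll retake it at rest.

```bash
cat >> h.py <<'E'
def line(im,p0,p1,n=40,w=5):
    p0=np.array(p0,float);p1=np.array(p1,float);g=cv2.GaussianBlur(cv2.cvtColor(im,cv2.COLOR_BGR2GRAY),(0,0),1).astype(np.float32)
    d=(p1-p0)/np.linalg.norm(p1-p0);nn=np.array([-d[1],d[0]]);o=np.arange(-w,w+.01,.25);out=[]
    for t in np.linspace(.1,.9,n):
        c=p0+(p1-p0)*t;q=(c+o[:,None]*nn).astype(np.float32)
        v=cv2.remap(g,q[:,0][None],q[:,1][None],cv2.INTER_LINEAR)[0];gr=np.abs(np.gradient(v));out.append(c+nn*o[gr.argmax()])
    return cv2.fitLine(np.array(out,np.float32),cv2.DIST_HUBER,0,.01,.01).ravel()
def X(a,b):
    A=np.array([[a[0],-b[0]],[a[1],-b[1]]]);s=np.linalg.solve(A,[b[2]-a[2],b[3]-a[3]]);return [a[2]+s[0]*a[0],a[3]+s[0]*a[1]]
E
python3 - <<'E'
from h import *
rep();k=manip.get_calibration('wrist')
im=manip.get_image('wrist');cv2.imwrite('pics/w2.png',im);rep()
o=cv2.imread('pics/w1.png')
# shift of content
g=lambda a:cv2.cvtColor(a,cv2.COLOR_BGR2GRAY)[:230].astype(np.float32)
(sx,sy),_=cv2.phaseCorrelate(g(o),g(im),cv2.createHanningWindow((512,230),cv2.CV_32F));print(sx,sy)
s=np.array([sx,sy])
C=[np.array(c)+s for c in[(174,109),(205,109),(209,259),(183,260)]]
L=[line(im,C[i],C[(i+1)%4]) for i in range(4)]
c=[X(L[i-1],L[i]) for i in range(4)];print(np.round(c,1).tolist())
P=onplane('wrist',c,.012,k);print(P.round(4));print([np.linalg.norm(P[i]-P[i-1]).round(4) for i in range(4)],P.mean(0))
d=(P[2]+P[3]-P[0]-P[1])/2;print('rule yaw',np.degrees(np.arctan2(d[1],d[0])))
b=line(im,s+(367,142),s+(376,291));n=line(im,s+(367,142),s+(500,120));f=line(im,s+(376,291),s+(440,284))
c=[X(b,n),X(b,f)];print(np.round(c,1).tolist());Q=onplane('wrist',c,.010,k);print(Q.round(4),np.linalg.norm(Q[1]-Q[0]),Q.mean(0));d=Q[1]-Q[0];print('bed yaw',np.degrees(np.arctan2(d[1],d[0])))
E
```

```text
t 2.55 p [ 0.4321 -0.1796  0.2584] xang 74.83 zax [ 0.008 -0.006 -1.   ] F [ 2.9 -5.1  0.9] w 0.0855 q [-0.54  0.08  1.63 -0.    1.42 -1.85]
t 2.6 p [ 0.4307 -0.1754  0.2582] xang 74.76 zax [ 0.006 -0.001 -1.   ] F [-0.1  0.5  0.3] w 0.0854 q [-0.54  0.08  1.63  0.    1.43 -1.84]
6.07464534089911 -4.037303157681578
[[178.3000030517578, 104.9000015258789], [208.8000030517578, 106.5], [213.89999389648438, 256.5], [187.89999389648438, 255.1999969482422]]
[[ 0.3474 -0.2592  0.012 ]
 [ 0.3596 -0.2218  0.012 ]
 [ 0.5709 -0.2815  0.012 ]
 [ 0.5585 -0.3189  0.012 ]]
[np.float64(0.2194), np.float64(0.0393), np.float64(0.2196), np.float64(0.0394)] [ 0.45910168 -0.27033852  0.012     ]
rule yaw -15.797018792560642
[[374.8999938964844, 139.6999969482422], [381.6000061035156, 288.79998779296875]]
[[ 0.4586 -0.0202  0.01  ]
 [ 0.6963 -0.0433  0.01  ]] 0.2388156493005512 [ 0.57743866 -0.03176474  0.01      ]
bed yaw -5.559633820072927
```

View pics/w2.png

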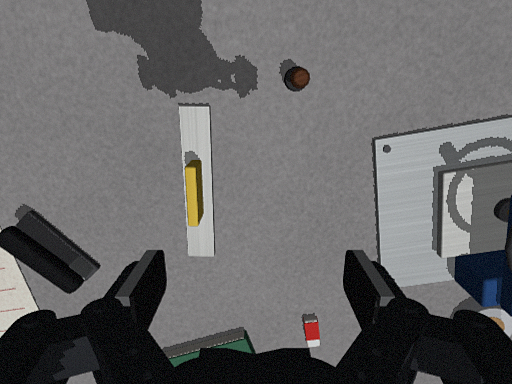

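```bash
python3 - <<'E'
from h import *
rep();print(delta([.4597,-.270,.10],np.radians(74.2)))
E
```

```text
t 2.6 p [ 0.4307 -0.1754  0.2582] xang 74.76 zax [ 0.006 -0.001 -1.   ] F [-0.1  0.5  0.3] w 0.0854 q [-0.54  0.08  1.63  0.    1.43 -1.84]
(array([-83.8,  51.9, 158.4]), np.float64(0.01))
```

Call:
drive_tool --pt "-28 17 30 0.01 1" --pt "-56 35 70 0.01 1" --pt "-84 52 110 0.01 1" --pt "-84 52 150 0.01 1" --pt "-84 52 158 0.01 1"

```text
clock: 3.1
position: [0.4566, -0.2678, 0.0959]
ee_rot: [-0.003, 0.798, 0.603, 0.001]
contact_force: [-1.3, -0.0, -0.2]
width: 0.0855
```

```bash
python3 - <<'E'
from h import *
k=manip.get_calibration('wrist')
im=manip.get_image('wrist');cv2.imwrite('pics/w3.png',im);rep();print(delta([.4597,-.270,.019],np.radians(74.2)))
a=np.radians(-15.8);u=np.array([np.cos(a),np.sin(a),0]);v=np.array([-u[1],u[0],0])
print(project('wrist',[np.array([.4597,-.27,.056])+i*.04*u+j*.007*v for i in(-1,1) for j in (-1,1)],k).round(0).tolist())
E
```

```text
t 3.15 p [ 0.4572 -0.2677  0.097 ] xang 74.18 zax [-0.001  0.005 -1.   ] F [-0.3  1.3  0.4] w 0.0852 q [-0.66  0.3   1.77  0.    1.08 -1.96]
(array([-1.9,  3.2, 78. ]), np.float64(-0.0))
[[242.0, 158.0], [263.0, 158.0], [243.0, 262.0], [262.0, 262.0]]
```

View pics/w3.png

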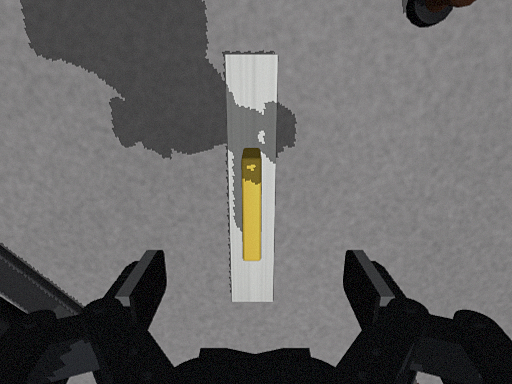

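The fin sits at (252,150–261), as predicted. I'll descend, grip and let the fingers close.

Call:
drive_tool --pt "-2 3 30 0 1" --pt "-2 3 55 0 1" --pt "-2 3 72 0 1" --pt "-2 3 78 0 1" --pt "-2 3 78 0 1" --squeeze 60

```text
clock: 3.65
position: [0.4602, -0.2697, 0.0202]
ee_rot: [-0.002, 0.797, 0.603, 0.002]
contact_force: [-0.1, 0.5, 1.1]
width: 0.0852
```

Call:
drive_tool --pt "0 0 0 0 -1" --pt "0 0 0 0 -1" --pt "0 0 0 0 -1" --pt "0 0 0 0 -1" --pt "0 0 0 0 -1"

```text
clock: 4.15
position: [0.4603, -0.2702, 0.0206]
ee_rot: [-0.001, 0.797, 0.604, 0.001]
contact_force: [-4.4, -6.3, 8.7]
width: 0.0123
```

```bash
python3 - <<'E'
from h import *
rep()
E
```

```text
t 4.15 p [ 0.4603 -0.2702  0.0206] xang 74.24 zax [ 0.001  0.004 -1.   ] F [-4.4 -6.3  8.7] w 0.0123 q [-0.66  0.39  1.86  0.    0.9  -1.96]
```

Call:
drive_tool --pt "0 0 -15 0 -1" --pt "0 0 -40 0 -1" --pt "0 0 -65 0 -1" --pt "0 0 -75 0 -1" --pt "0 0 -75 0 -1"

```text
clock: 4.65
position: [0.4608, -0.271, 0.0965]
ee_rot: [-0.0, 0.797, 0.603, 0.002]
contact_force: [-0.0, 0.1, -3.5]
width: 0.0121
```

```bash
python3 - <<'E'
from h import *
rep();print(delta([.5745,-.0579,.095],np.radians(84.43)))
E
```

```text
t 4.65 p [ 0.4608 -0.271   0.0965] xang 74.24 zax [ 0.003  0.002 -1.   ] F [-0.   0.1 -3.5] w 0.0121 q [-0.66  0.3   1.76  0.    1.08 -1.96]
(array([236. ,  51.5,   2.2]), np.float64(-0.178))
```

Call:
drive_tool --pt "20 5 0 -0.05 -1" --pt "50 11 0 -0.1 -1" --pt "85 19 0 -0.15 -1" --pt "120 26 0 -0.178 -1" --pt "145 32 0 -0.178 -1"

```text
clock: 5.15
position: [0.5303, -0.1376, 0.0949]
ee_rot: [-0.002, 0.74, 0.672, 0.001]
contact_force: [-0.1, -0.3, -3.4]
width: 0.0125
```

```bash
python3 - <<'E'
from h import *
rep();print(delta([.5745,-.0579,.095],np.radians(84.43)))
E
```

```text
t 5.15 p [ 0.5303 -0.1376  0.0949] xang 84.5 zax [-0.001  0.004 -1.   ] F [-0.1 -0.3 -3.4] w 0.0125 q [-0.38  0.32  1.73  0.    1.09 -1.86]
(array([83.6, 36.4,  0.2]), np.float64(0.001))
```

Call:
drive_tool --pt "25 11 0 0 -1" --pt "50 22 0 0 -1" --pt "70 31 0 0 -1" --pt "80 36 0 0 -1" --pt "80 36 0 0 -1"

```text
clock: 5.65
position: [0.5735, -0.0603, 0.0937]
ee_rot: [-0.003, 0.74, 0.673, 0.001]
contact_force: [0.1, -0.2, -2.1]
width: 0.0118
```

Call:
drive_tool --pt "1 0 20 0 -1" --pt "1 0 40 0 -1" --pt "1 0 55 0 -1" --pt "1 0 55 0 -1"

```text
clock: 6.05
position: [0.5703, -0.0598, 0.0361]
ee_rot: [-0.005, 0.74, 0.673, -0.002]
contact_force: [-0.3, -0.2, -2.1]
width: 0.0121
```

```bash
python3 - <<'E'
from h import *
rep();k=manip.get_calibration('wrist')
im=manip.get_image('wrist');cv2.imwrite('pics/w4.png',im);rep();print(delta([.5745,-.0579,.095],np.radians(84.43)))
im=manip.get_image('top');cv2.imwrite('pics/t4.png',cv2.resize(im[120:250,160:340],None,fx=4,fy=4,interpolation=cv2.INTER_CUBIC))
E
```

```text
t 6.05 p [ 0.5703 -0.0598  0.0361] xang 84.55 zax [-0.01   0.006 -1.   ] F [-0.3 -0.2 -2.1] w 0.0121 q [-0.23  0.42  1.74  0.    0.99 -1.71]
t 6.1 p [ 0.5716 -0.0599  0.0375] xang 84.55 zax [-0.007  0.005 -1.   ] F [-0.8 -0.2 -2.3] w 0.0118 q [-0.23  0.42  1.74  0.    0.99 -1.71]
(array([  2.5,   2.3, -57.5]), np.float64(0.002))
```

View pics/w4.png

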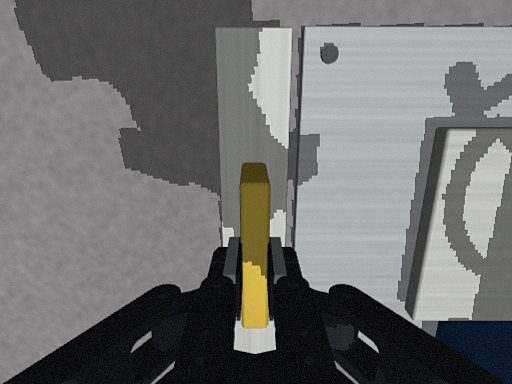

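View pics/t4.png

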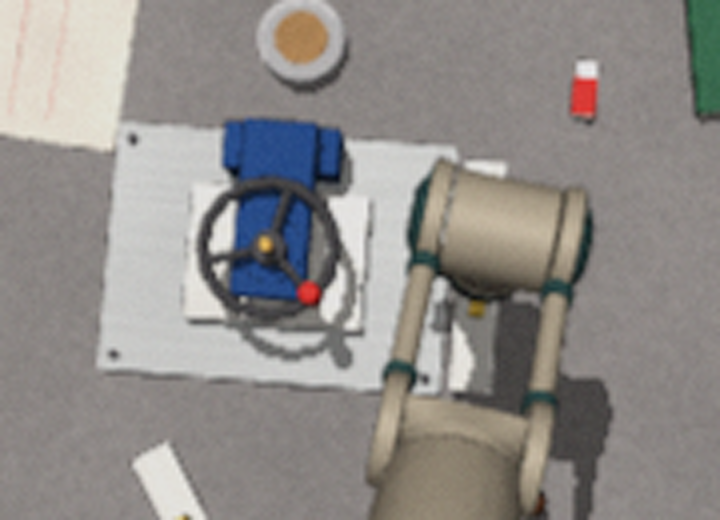

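```bash
python3 - <<'E'
from h import *
k=manip.get_calibration('wrist')
z=.012+.0375-.0206
B=onplane('wrist',[[216,29],[292,27]],z,k);C=onplane('wrist',[[301,27]],.01,k)
print(B,C);ux=np.array([np.cos(np.radians(-5.57)),np.sin(np.radians(-5.57)),0]);uy=np.array([-ux[1],ux[0],0])
print('along',(B-C)@ux,'across',(B-C)@uy)
E
```

```text
[[ 0.46126489 -0.06944839  0.0289    ]
 [ 0.46400246 -0.03034947  0.0289    ]] [[ 0.46123473 -0.02274865  0.01      ]]
along [0.00456278 0.00349241] across [-0.04647631 -0.00729629]
```

Call:
drive_tool --pt "0 5 8 0 -1" --pt "0 6 14 0 -1" --pt "0 6 17 0 -1" --pt "0 6 17 0 -1" --squeeze 40

```text
clock: 6.55
position: [0.5787, -0.0605, 0.0211]
ee_rot: [-0.003, 0.74, 0.673, -0.0]
contact_force: [0.6, -1.1, -2.7]
width: 0.0121
```

```bash
python3 - <<'E'
from h import *
rep()
E
```

```text
t 6.55 p [ 0.5787 -0.0605  0.0211] xang 84.56 zax [-0.004  0.005 -1.   ] F [ 0.6 -1.1 -2.7] w 0.0121 q [-0.23  0.45  1.75  0.    0.95 -1.7 ]
```

Call:
drive_tool --pt "2 0 0.5 0 -1" --pt "4 0 0.5 0 -1" --pt "5 0 0.5 0 -1" --pt "5.5 0 0.5 0 -1"

```text
clock: 6.95
position: [0.5793, -0.0548, 0.0208]
ee_rot: [-0.003, 0.74, 0.673, 0.0]
contact_force: [0.3, -0.7, -2.7]
width: 0.012
```

Call:
drive_tool --pt "1 0 0 0 -1" --pt "2 0 0 0 -1" --pt "2 0 0 0 -1"

```text
clock: 7.25
position: [0.5794, -0.0526, 0.0208]
ee_rot: [-0.003, 0.74, 0.673, 0.0]
contact_force: [-0.3, 0.0, -2.5]
width: 0.0123
```

```bash
python3 - <<'E'
from h import *
rep();s=manip.get_state();print(s['moment'])
E
```

```text
t 7.25 p [ 0.5794 -0.0526  0.0208] xang 84.58 zax [-0.004  0.005 -1.   ] F [-0.3  0.  -2.5] w 0.0123 q [-0.21  0.45  1.75  0.    0.95 -1.69]
[ 0.01189702 -0.05988699  0.01740336]
```

Call:
drive_tool --pt "1 0 0.5 0 -1" --pt "1 0 1 0 -1" --pt "1 0 1 0 -1"

```text
clock: 7.55
position: [0.5795, -0.0524, 0.0207]
ee_rot: [-0.003, 0.74, 0.673, -0.0]
contact_force: [-3.8, -3.0, 4.2]
width: 0.0126
```

Call:
drive_tool --pt "1 0 0 0 -1" --pt "1 0 0 0 -1"

```text
clock: 7.75
position: [0.5795, -0.0521, 0.0208]
ee_rot: [-0.002, 0.74, 0.673, -0.001]
contact_force: [-1.3, -3.3, 2.0]
width: 0.012
```

Call:
drive_tool --pt "1 0 0 0 -1" --pt "1 0 0 0 -1"

```text
clock: 7.95
position: [0.5795, -0.052, 0.0209]
ee_rot: [-0.002, 0.739, 0.673, -0.001]
contact_force: [-2.9, -5.5, 1.1]
width: 0.0124
```

Contact at y ≈ −20 mm, as it should be. One more light push to square it up, then a look.

Call:
drive_tool --pt "2 0 0 0 -1" --pt "2 0 0 0 -1" --pt "2 0 0 0 -1"

```text
clock: 8.25
position: [0.5795, -0.0518, 0.021]
ee_rot: [-0.001, 0.739, 0.674, -0.003]
contact_force: [-2.1, -7.0, 2.0]
width: 0.0118
```

```bash
python3 - <<'E'
from h import *
rep();im=manip.get_image('wrist');cv2.imwrite('pics/w5.png',im)
cv2.imwrite('pics/w5c.png',cv2.resize(im[0:260,180:360],None,fx=2.3,fy=2.3,interpolation=cv2.INTER_CUBIC))
E
```

```text
t 8.25 p [ 0.5795 -0.0518  0.021 ] xang 84.71 zax [-0.005 -0.002 -1.   ] F [-2.1 -7.   2. ] w 0.0118 q [-0.21  0.45  1.75 -0.    0.95 -1.68]
```

View pics/w5c.png

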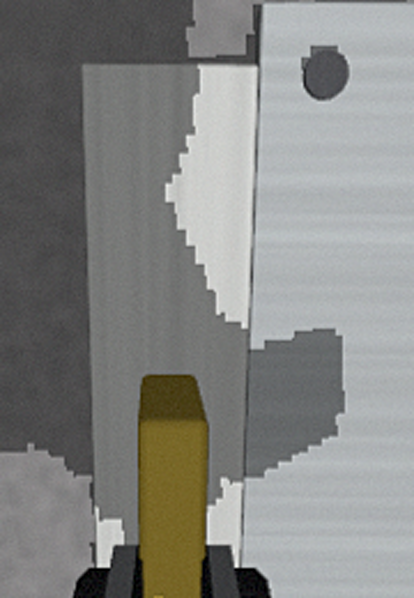

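Flush: the bar's right edge meets the bed edge all along, crop (257,65)–(243,560). The near end is about 14 mm inside the bed's corner, ideally 10, so it's roughly centred. Releasing.

Call:
drive_tool --pt "0 0 0 0 0" --pt "0 0 0 0 0.6" --pt "0 0 0 0 1" --pt "0 0 0 0 1" --pt "0 0 0 0 1"

```text
clock: 8.8
position: [0.5797, -0.0514, 0.021]
ee_rot: [-0.001, 0.739, 0.674, -0.002]
contact_force: [-0.1, -0.3, -0.5]
width: 0.0832
```

Call:
drive_tool --pt "0 0 -15 0 1" --pt "0 0 -45 0 1" --pt "0 0 -85 0 1" --pt "0 0 -130 0 1" --pt "0 0 -175 0 1"

```text
clock: 9.3
position: [0.5801, -0.0507, 0.1975]
ee_rot: [-0.001, 0.739, 0.674, -0.002]
contact_force: [1.2, 0.2, -0.5]
width: 0.0853
```

Call:
drive_tool --pt "0 0 -45 0 1" --pt "0 0 -60 0 1" --pt "0 0 -60 0 1" --pt "0 0 -60 0 1"

```text
clock: 9.7
position: [0.5798, -0.0503, 0.2566]
ee_rot: [-0.002, 0.739, 0.674, -0.003]
contact_force: [-0.3, -0.3, -0.2]
width: 0.0855
```

```bash
python3 - <<'E'
from h import *
rep();k=manip.get_calibration('wrist');np.save('k6.npy',k,allow_pickle=True)
im=manip.get_image('wrist');cv2.imwrite('pics/w6.png',im);rep()
im=manip.get_image('top');cv2.imwrite('pics/t6.png',im)
im=manip.get_image('scene');cv2.imwrite('pics/s6.png',im)
E
```

```text
t 9.7 p [ 0.5798 -0.0503  0.2566] xang 84.73 zax [-0.006 -0.001 -1.   ] F [-0.3 -0.3 -0.2] w 0.0855 q [-0.2   0.27  1.4  -0.    1.48 -1.68]
t 9.75 p [ 0.5794 -0.0503  0.2557] xang 84.72 zax [-0.008 -0.001 -1.   ] F [-0.4 -0.1 -0.3] w 0.0855 q [-0.2   0.27  1.4  -0.    1.48 -1.68]
```

View pics/w6.png

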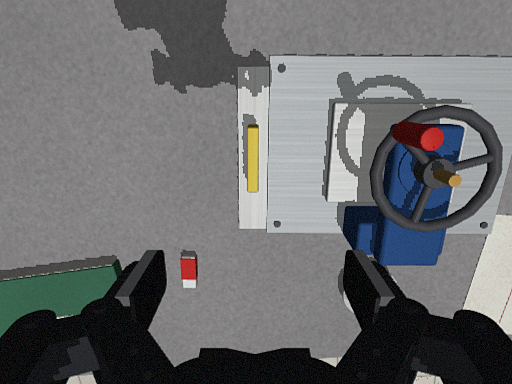

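The bar lies along the bed's right edge at (238–269, 67–229). The wheel is at (437,170), and the handle top is at about (432,138).

```bash
python3 - <<'E'
from h import *
im=cv2.imread('pics/w6.png');k=np.load('k6.npy',allow_pickle=True).item()
C=[(238,67),(268.5,67),(266.5,229),(239,229)]
L=[line(im,C[i],C[(i+1)%4],w=4) for i in range(4)]
c=[X(L[i-1],L[i]) for i in range(4)];print(np.round(c,1).tolist());P=onplane('wrist',c,.012,k);print(P.round(4).tolist())
d=(P[2]+P[3]-P[0]-P[1])/2;print('rule yaw',np.degrees(np.arctan2(d[1],d[0])),P.mean(0),[np.linalg.norm(P[i]-P[i-1]).round(4) for i in range(4)])
n=line(im,(275,57),(500,56),w=4);f=line(im,(272,233),(340,233),w=4);print(n,f)
for nm,l,x in(('near',n,269),('far',f,266)):
    p=[x,l[3]+(x-l[2])*l[1]/l[0]];print(nm,onplane('wrist',[p],.01,k).round(4))
N=onplane('wrist',[n[2:]-80*n[:2],n[2:]+80*n[:2]],.01,k);d=N[1]-N[0];print('near yaw',np.degrees(np.arctan2(d[1],d[0])))
# rim points: fit by model, params cx,cy
g=im.max(2);dark=(g<75)
best=[]
th=np.linspace(0,2*np.pi,360,endpoint=False)
# rim outer: project torus circles inner/outer; score dark overlap
def ring(cx,cy,r,z=.119): return project('wrist',np.c_[cx+r*np.cos(th),cy+r*np.sin(th),np.full(360,z)],k)
gr=cv2.GaussianBlur(g,(0,0),1).astype(np.float32)
def samp(p): return cv2.remap(gr,p[:,0].astype(np.float32)[None],p[:,1].astype(np.float32)[None],cv2.INTER_LINEAR)[0]
from scipy.optimize import minimize
def cost(q): return samp(ring(q[0],q[1],.060)).mean()-.5*samp(ring(q[0],q[1],.071)).mean()-.5*samp(ring(q[0],q[1],.049)).mean()
best=min(((cost((a,b)),a,b) for a in np.arange(.57,.62,.002) for b in np.arange(.11,.15,.002)))
r=minimize(cost,best[1:],method='Nelder-Mead');print('wheel',best,r.x,r.fun)
v=im.copy()
for p in ring(*r.x,.06):cv2.circle(v,(int(p[0]),int(p[1])),0,(0,255,255),-1)
hsv=cv2.cvtColor(im,cv2.COLOR_BGR2HSV);m=(((hsv[...,0]<8)|(hsv[...,0]>172))&(hsv[...,1]>130)&(hsv[...,2]>90));m[:100]=0;m[170:]=0;m[:,:370]=0
p=np.argwhere(m)[:,::-1];print('red',p.mean(0),p.min(0),p.max(0))
# handle axis fit: params angle about wheel centre
def hmask(a):
    cx=r.x[0]+.06*np.cos(a);cy=r.x[1]+.06*np.sin(a)
    q=np.vstack([project('wrist',np.c_[cx+.01*np.cos(th),cy+.01*np.sin(th),np.full(360,z)],k) for z in(.126,.181)])
    mm=np.zeros(m.shape,np.uint8);cv2.fillConvexPoly(mm,cv2.convexHull(q.astype(np.float32)).astype(np.int32),1);return mm>0
A=np.radians(np.arange(180,300,1.));iou=[(hmask(a)&m).sum()/(hmask(a)|m).sum() for a in A];i=int(np.argmax(iou));print('handle ang',np.degrees(A[i]),iou[i],r.x+.06*np.array([np.cos(A[i]),np.sin(A[i])]))
v[hmask(A[i])]=v[hmask(A[i])]//2
cv2.imwrite('pics/w6v.png',cv2.resize(v[40:250,200:512],None,fx=2.5,fy=2.5))
E
```

```text
[[237.89999389648438, 66.19999694824219], [268.3999938964844, 66.19999694824219], [265.0, 228.8000030517578], [238.6999969482422, 228.6999969482422]]
[[0.4675, -0.0608, 0.012], [0.471, -0.0232, 0.012], [0.6899, -0.0452, 0.012], [0.6864, -0.0833, 0.012]]
rule yaw -5.807448114691062 [ 0.57869153 -0.05311614  0.012     ] [np.float64(0.22), np.float64(0.0378), np.float64(0.22), np.float64(0.0383)]
[9.9999744e-01 2.2576468e-03 3.8888361e+02 5.6268848e+01] [ 1.0000000e+00 -1.3958586e-07  3.0460513e+02  2.3225000e+02]
near [[ 0.4592 -0.0214  0.01  ]]
far [[ 0.6965 -0.0442  0.01  ]]
near yaw 84.63431826671939
wheel (np.float32(-60.51559), np.float64(0.59), np.float64(0.13)) [0.59047308 0.12958029] -60.96954345703125
red [431.69020501 138.5785877 ] [420 127] [443 150]
handle ang 222.0 0.27827380952380953 [0.54588439 0.08943245]
```

View pics/w6v.png

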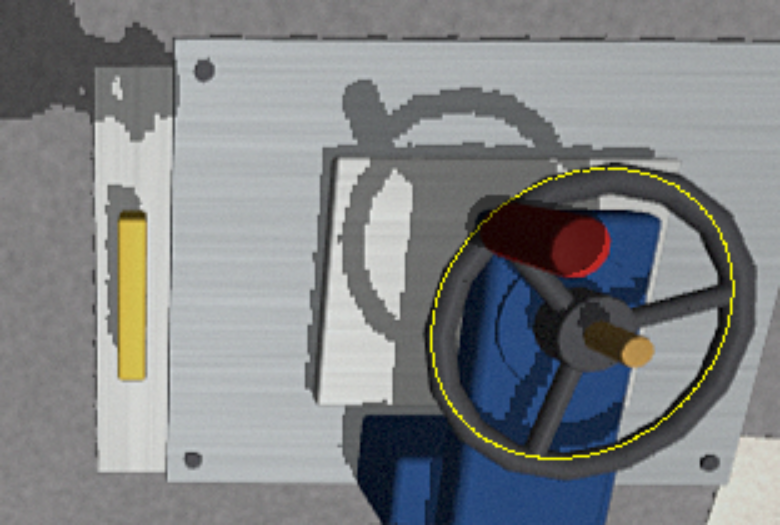

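```bash
python3 - <<'E'
from h import *
k=np.load('k6.npy',allow_pickle=True).item()
print('handle wrist',onplane('wrist',[[431.7,138.6]],.181,k))
im=cv2.imread('pics/t6.png');hsv=cv2.cvtColor(im,cv2.COLOR_BGR2HSV);m=(((hsv[...,0]<8)|(hsv[...,0]>172))&(hsv[...,1]>130)&(hsv[...,2]>90));m[:170]=0;m[215:]=0;m[:,:205]=0;m[:,260:]=0
p=np.argwhere(m)[:,::-1];print(p.mean(0),len(p),onplane('top',p.mean(0),.175))
b=((hsv[...,0]>10)&(hsv[...,0]<30)&(hsv[...,1]>100));b[:170]=0;b[215:]=0;b[:,:205]=0;b[:,260:]=0
p=np.argwhere(b)[:,::-1];print('spindle',p.mean(0),len(p),onplane('top',p.mean(0),.153))
print('spindle wrist',onplane('wrist',[[455,181]],.153,k)) 
im=cv2.imread('pics/s6.png');hsv=cv2.cvtColor(im,cv2.COLOR_BGR2HSV);m=(((hsv[...,0]<8)|(hsv[...,0]>172))&(hsv[...,1]>130)&(hsv[...,2]>70));m[:180]=0;m[225:]=0;m[:,:260]=0;m[:,300:]=0
p=np.argwhere(m)[:,::-1];print(p.mean(0),len(p),onplane('scene',p.mean(0),.1535))
rep()
E
```

```text
handle wrist [[0.54784881 0.09201491 0.181     ]]
[236.88461538 192.69230769] 26 [[0.55021559 0.09274192 0.175     ]]
spindle [225.90909091 180.63636364] 11 [[0.59515384 0.13216271 0.153     ]]
spindle wrist [[0.59401005 0.13190366 0.153     ]]
[280.69072165 202.06185567] 97 [[0.54770068 0.08939641 0.1535    ]]
t 9.85 p [ 0.5793 -0.0503  0.2552] xang 84.72 zax [-0.009 -0.001 -1.   ] F [ 0.9 -0.4 -0.2] w 0.0855 q [-0.2   0.27  1.4  -0.    1.48 -1.68]
```

```bash
python3 - <<'E'
from h import *
rep();print(delta([.5485,.0915,.25]))
E
```

```text
t 9.85 p [ 0.5793 -0.0503  0.2552] xang 84.72 zax [-0.009 -0.001 -1.   ] F [ 0.9 -0.4 -0.2] w 0.0855 q [-0.2   0.27  1.4  -0.    1.48 -1.68]
(array([138.4, -43.6,   5.4]), 0)
```

Call:
drive_tool --pt "30 -10 2 0 1" --pt "65 -21 4 0 1" --pt "100 -32 5 0 1" --pt "130 -41 5 0 1" --pt "138 -44 5 0 1"

```text
clock: 10.35
position: [0.5465, 0.0939, 0.2489]
ee_rot: [-0.004, 0.738, 0.675, -0.004]
contact_force: [0.1, -0.9, 0.5]
width: 0.0853
```

```bash
python3 - <<'E'
from h import *
k=manip.get_calibration('wrist');im=manip.get_image('wrist');cv2.imwrite('pics/w7.png',im)
rep();print(delta([.5485,.0915,.138]))
print(project('wrist',[[.5485,.0915,.181],[.5485,.0915,.126]],k))
E
```

```text
t 10.4 p [0.5466 0.0937 0.2491] xang 84.89 zax [-0.012  0.    -1.   ] F [ 0.   0.7 -0.1] w 0.0853 q [ 0.04  0.23  1.46  0.    1.46 -1.44]
(array([ -1.9,   3.4, 111. ]), 0)
[[251.77497851 199.10575376]
 [252.18147884 181.15748752]]
```

View pics/w7.png

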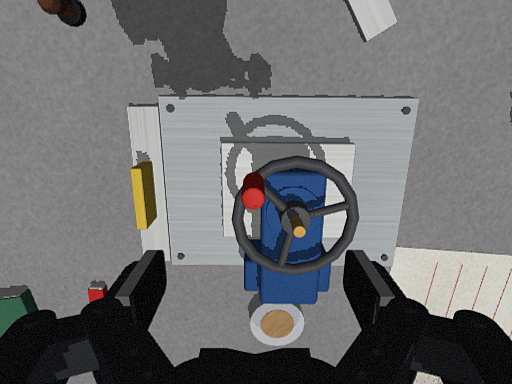

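The handle's top shows at (254,199), against (252,199) predicted. Descending onto it.

Call:
drive_tool --pt "-1 2 30 0 1" --pt "-1 3 65 0 1" --pt "-1 3 95 0 1" --pt "-1 3 110 0 1" --pt "-1 3 111 0 1" --squeeze 40

```text
clock: 10.9
position: [0.5462, 0.091, 0.1348]
ee_rot: [-0.006, 0.738, 0.675, -0.007]
contact_force: [-1.2, -0.1, 0.6]
width: 0.0854
```

Call:
drive_tool --pt "0 0 0 0 -1" --pt "0 0 0 0 -1" --pt "0 0 0 0 -1" --pt "0 0 0 0 -1" --pt "0 0 0 0 -1"

```text
clock: 11.4
position: [0.5471, 0.0915, 0.1359]
ee_rot: [-0.006, 0.738, 0.674, -0.006]
contact_force: [0.3, 1.1, 1.8]
width: 0.018
```

```bash
python3 - <<'E'
from h import *
rep();p,r=tool();ax=np.array([.594,.132]);d=p[:2]-ax;print(np.linalg.norm(d),np.degrees(np.arctan2(d[1],d[0]))%360-174.43)
E
```

```text
t 11.4 p [0.5471 0.0915 0.1359] xang 84.83 zax [-0.016  0.    -1.   ] F [0.3 1.1 1.8] w 0.018 q [ 0.04  0.3   1.65  0.    1.2  -1.44]
0.06193636242790277 46.40737783519455
```

```bash
cat >> h.py <<'E'
import json,os
def log():
    p,r=tool();s=manip.get_state()
    L=json.load(open('log.json')) if os.path.exists('log.json') else []
    L.append([s['clock'],*p.tolist(),*[float(x) for x in s['contact_force']]]);json.dump(L,open('log.json','w'));return L
def arc(c,step,n=5,rad=.06,z=.136):
    p,r=tool();d=p[:2]-c;a0=np.arctan2(d[1],d[0])
    print('ang',round((np.degrees(a0)%360-174.43),2),'rad mm',round(np.linalg.norm(d)*1e3,2))
    for i in range(1,n+1):
        a=a0+np.radians(step)*i;t=np.array([c[0]+rad*np.cos(a),c[1]+rad*np.sin(a),z])
        print(r.inv().apply(t-p).__mul__(1000).round(0).tolist())
def fit(L):
    P=np.array(L)[:,1:3];A=np.c_[2*P,np.ones(len(P))];s=np.linalg.lstsq(A,(P**2).sum(1),rcond=None)[0]
    return s[:2],np.sqrt(s[2]+s[:2]@s[:2])
E
python3 - <<'E'
from h import *
log();p,_=tool();a=np.radians(220.84);c=p[:2]-.06*np.array([np.cos(a),np.sin(a)]);print(c);np.save('c.npy',c)
arc(c,-9)
E
```

```text
[0.59253321 0.13073586]
ang 46.41 rad mm 60.0
[7.0, -6.0, 0.0]
[15.0, -11.0, 0.0]
[24.0, -15.0, 0.0]
[33.0, -17.0, 0.0]
[42.0, -18.0, 0.0]
```

Call:
drive_tool --pt "7 -6 0 0 -1" --pt "15 -11 0 0 -1" --pt "24 -15 0 0 -1" --pt "33 -17 0 0 -1" --pt "42 -18 0 0 -1"

```text
clock: 11.9
position: [0.5317, 0.1358, 0.136]
ee_rot: [-0.006, 0.738, 0.675, -0.007]
contact_force: [-0.8, -2.9, -1.2]
width: 0.0183
```

```bash
python3 - <<'E'
from h import *
log();rep();arc(np.load('c.npy'),-12)
E
```

```text
t 11.9 p [0.5317 0.1358 0.136 ] xang 84.87 zax [-0.018 -0.    -1.   ] F [-0.8 -2.9 -1.2] w 0.0183 q [ 0.12  0.3   1.66  0.    1.2  -1.36]
ang 0.76 rad mm 61.0
[12.0, 2.0, -0.0]
[24.0, 6.0, -0.0]
[35.0, 12.0, -0.0]
[45.0, 21.0, -0.0]
[52.0, 31.0, -1.0]
```

Call:
drive_tool --pt "12 2 0 0 -1" --pt "24 6 0 0 -1" --pt "35 12 0 0 -1" --pt "45 21 0 0 -1" --pt "52 31 0 0 -1"

```text
clock: 12.4
position: [0.5683, 0.187, 0.1359]
ee_rot: [-0.007, 0.738, 0.675, -0.006]
contact_force: [-2.5, -0.7, 4.9]
width: 0.0181
```

```bash
python3 - <<'E'
from h import *
log();rep();arc(np.load('c.npy'),-14)
E
```

```text
t 12.4 p [0.5683 0.187  0.1359] xang 84.89 zax [-0.017  0.002 -1.   ] F [-2.5 -0.7  4.9] w 0.0181 q [ 0.2   0.37  1.55  0.01  1.24 -1.29]
ang -61.15 rad mm 61.28
[4.0, 14.0, -0.0]
[6.0, 29.0, -1.0]
[4.0, 43.0, -1.0]
[-1.0, 57.0, -1.0]
[-9.0, 69.0, -1.0]
```

Call:
drive_tool --pt "4 14 0 0 -1" --pt "6 29 0 0 -1" --pt "4 43 0 0 -1" --pt "-1 57 0 0 -1" --pt "-9 69 0 0 -1"

```text
clock: 12.9
position: [0.6372, 0.1713, 0.1358]
ee_rot: [-0.006, 0.738, 0.675, -0.006]
contact_force: [-8.0, -3.6, 11.1]
width: 0.018
```

```bash
python3 - <<'E'
from h import *
L=log();rep();c,r=fit(L);print(c,r);arc(c,-14)
E
```

```text
t 12.9 p [0.6372 0.1713 0.1358] xang 84.92 zax [-0.018  0.001 -1.   ] F [-8.  -3.6 11.1] w 0.018 q [ 0.16  0.45  1.41  0.    1.3  -1.33]
[0.59186789 0.13170445] 0.06018633034184931
ang -133.28 rad mm 60.21
[-11.0, 9.0, -0.0]
[-25.0, 15.0, -0.0]
[-39.0, 18.0, -1.0]
[-54.0, 17.0, -0.0]
[-68.0, 13.0, -0.0]
```

Call:
drive_tool --pt "-11 9 -1 0 -1" --pt "-25 15 -1 0 -1" --pt "-39 18 -1 0 -1" --pt "-54 17 -1 0 -1" --pt "-68 13 -1 0 -1"

```text
clock: 13.4
position: [0.6446, 0.1032, 0.136]
ee_rot: [-0.007, 0.738, 0.675, -0.005]
contact_force: [-3.8, 4.4, 0.5]
width: 0.0182
```

```bash
python3 - <<'E'
from h import *
L=log();rep();c,r=fit(L);print(c,r);arc(c,-14)
E
```

```text
t 13.4 p [0.6446 0.1032 0.136 ] xang 84.89 zax [-0.018  0.004 -1.   ] F [-3.8  4.4  0.5] w 0.0182 q [ 0.05  0.44  1.42  0.    1.29 -1.43]
[0.59178026 0.13178932] 0.06011888838729484
ang 157.17 rad mm 60.05
[-13.0, -7.0, 0.0]
[-23.0, -18.0, 0.0]
[-31.0, -30.0, 0.0]
[-35.0, -44.0, 1.0]
[-36.0, -59.0, 1.0]
```

Call:
drive_tool --pt "-13 -7 0 0 -1" --pt "-23 -18 0 0 -1" --pt "-31 -30 0 0 -1" --pt "-35 -44 0 0 -1" --pt "-36 -59 0 0 -1"

```text
clock: 13.9
position: [0.5849, 0.0721, 0.1361]
ee_rot: [-0.006, 0.738, 0.675, -0.004]
contact_force: [3.2, 3.6, -7.0]
width: 0.0183
```

```bash
python3 - <<'E'
from h import *
L=log();rep();c,r=fit(L);print(c,r);arc(c,-12)
E
```

```text
t 13.9 p [0.5849 0.0721 0.1361] xang 84.84 zax [-0.013  0.004 -1.   ] F [ 3.2  3.6 -7. ] w 0.0183 q [ 0.    0.35  1.58  0.    1.23 -1.48]
[0.59177951 0.1318021 ] 0.06011310696127368
ang 88.98 rad mm 60.09
[2.0, -12.0, 0.0]
[6.0, -24.0, 0.0]
[12.0, -35.0, 1.0]
[21.0, -44.0, 1.0]
[31.0, -51.0, 1.0]
```

Call:
drive_tool --pt "2 -12 0 0 -1" --pt "6 -24 0 0 -1" --pt "12 -35 0 0 -1" --pt "21 -44 0 0 -1" --pt "31 -51 0 0 -1"

```text
clock: 14.4
position: [0.5364, 0.1082, 0.1362]
ee_rot: [-0.006, 0.738, 0.675, -0.004]
contact_force: [5.4, 0.1, -12.8]
width: 0.0183
```

```bash
python3 - <<'E'
from h import *
L=log();rep();c,r=fit(L);print(c,r);arc(c,-4.5)
E
```

```text
t 14.4 p [0.5364 0.1082 0.1362] xang 84.84 zax [-0.013  0.004 -1.   ] F [  5.4   0.1 -12.8] w 0.0183 q [ 0.07  0.29  1.67  0.    1.2  -1.41]
[0.59175712 0.13179479] 0.06012418117518965
ang 28.68 rad mm 60.21
[4.0, -2.0, 0.0]
[9.0, -4.0, 0.0]
[13.0, -5.0, 0.0]
[18.0, -6.0, 0.0]
[22.0, -7.0, 0.0]
```

Call:
drive_tool --pt "4 -2 0.5 0 -1" --pt "9 -4 1 0 -1" --pt "13 -5 1 0 -1" --pt "18 -6 1 0 -1" --pt "22 -7 1 0 -1"

```text
clock: 14.9
position: [0.5317, 0.1309, 0.1359]
ee_rot: [-0.006, 0.738, 0.675, -0.004]
contact_force: [0.9, -2.6, 0.5]
width: 0.0181
```

```bash
python3 - <<'E'
from h import *
L=log();rep();c,r=fit(L);print(c,r);np.save('c.npy',c);arc(c,-2)
E
```

```text
t 14.9 p [0.5317 0.1309 0.1359] xang 84.84 zax [-0.013  0.003 -1.   ] F [ 0.9 -2.6  0.5] w 0.0181 q [ 0.11  0.29  1.67  0.01  1.19 -1.37]
[0.59176203 0.13179327] 0.060121975407494845
ang 6.46 rad mm 60.1
[2.0, -0.0, -0.0]
[4.0, -0.0, -0.0]
[6.0, -0.0, -0.0]
[8.0, -0.0, -0.0]
[10.0, -0.0, -0.0]
```

Call:
drive_tool --pt "2 0 0 0 -1" --pt "4 0 0 0 -1" --pt "6 0 0 0 -1" --pt "8 0 0 0 -1" --pt "8 0 0 0 -1"

```text
clock: 15.4
position: [0.532, 0.1378, 0.136]
ee_rot: [-0.005, 0.738, 0.675, -0.005]
contact_force: [0.6, -4.8, 1.0]
width: 0.0181
```

```bash
python3 - <<'E'
from h import *
rep();arc(np.load('c.npy'),-2,1)
E
```

```text
t 15.4 p [0.532  0.1378 0.136 ] xang 84.86 zax [-0.014  0.001 -1.   ] F [ 0.6 -4.8  1. ] w 0.0181 q [ 0.12  0.29  1.66  0.    1.2  -1.36]
ang -0.15 rad mm 60.06
[2.0, 0.0, -0.0]
```

Call:
drive_tool --pt "1.5 0 0 0 -1" --pt "3 0 0 0 -1" --pt "3 0 0 0 -1"

```text
clock: 15.7
position: [0.532, 0.1379, 0.1359]
ee_rot: [-0.003, 0.738, 0.675, -0.007]
contact_force: [0.0, -9.2, 0.4]
width: 0.018
```

Call:
drive_tool --pt "3 0 0 0 -1" --pt "3 0 0 0 -1" --pt "3 0 0 0 -1"

```text
clock: 16.0
position: [0.5319, 0.1378, 0.1359]
ee_rot: [-0.001, 0.738, 0.675, -0.009]
contact_force: [-0.3, -10.4, 0.2]
width: 0.0186
```

```bash
python3 - <<'E'
from h import *
rep();arc(np.load('c.npy'),-2,1)
E
```

```text
t 16.0 p [0.5319 0.1378 0.1359] xang 84.95 zax [-0.015 -0.011 -1.   ] F [ -0.3 -10.4   0.2] w 0.0186 q [ 0.13  0.3   1.66 -0.01  1.2  -1.35]
ang -0.18 rad mm 60.14
[2.0, 0.0, -0.0]
```

Firm stop: no movement under 10 N, at angle −0.2°, matching the expected closed position. Now I'll back off 720° anticlockwise.

```bash
python3 - <<'E'
from h import *
arc(np.load('c.npy'),13)
E
```

```text
ang -0.18 rad mm 60.14
[-14.0, 2.0, 0.0]
[-26.0, 6.0, 0.0]
[-38.0, 13.0, 0.0]
[-48.0, 23.0, 0.0]
[-55.0, 34.0, 0.0]
```

Call:
drive_tool --pt "-14 2 0 0 -1" --pt "-26 6 0 0 -1" --pt "-38 13 0 0 -1" --pt "-48 23 0 0 -1" --pt "-55 34 0 0 -1"

```text
clock: 16.5
position: [0.5617, 0.0794, 0.136]
ee_rot: [-0.002, 0.738, 0.675, -0.009]
contact_force: [0.3, 4.9, -1.3]
width: 0.0183
```

```bash
python3 - <<'E'
from h import *
log();rep();arc(np.load('c.npy'),14)
E
```

```text
t 16.5 p [0.5617 0.0794 0.136 ] xang 84.88 zax [-0.016 -0.009 -1.   ] F [ 0.3  4.9 -1.3] w 0.0183 q [ 0.02  0.32  1.62 -0.01  1.21 -1.45]
ang 65.7 rad mm 60.41
[-4.0, 14.0, -0.0]
[-5.0, 29.0, -0.0]
[-2.0, 43.0, -1.0]
[4.0, 56.0, -1.0]
[13.0, 68.0, -1.0]
```

Call:
drive_tool --pt "-4 14 0 0 -1" --pt "-5 29 0 0 -1" --pt "-2 43 0 0 -1" --pt "4 56 -0.5 0 -1" --pt "13 68 -1 0 -1"

```text
clock: 17.0
position: [0.6307, 0.0857, 0.136]
ee_rot: [-0.003, 0.738, 0.675, -0.01]
contact_force: [-7.5, 3.1, 3.5]
width: 0.0182
```

```bash
python3 - <<'E'
from h import *
log();rep();arc(np.load('c.npy'),14)
E
```

```text
t 17.0 p [0.6307 0.0857 0.136 ] xang 84.85 zax [-0.019 -0.01  -1.   ] F [-7.5  3.1  3.5] w 0.0182 q [ 0.03  0.42  1.46 -0.01  1.28 -1.45]
ang 135.73 rad mm 60.33
[12.0, 9.0, -0.0]
[25.0, 15.0, -1.0]
[40.0, 17.0, -1.0]
[54.0, 16.0, -1.0]
[68.0, 11.0, -1.0]
```

Call:
drive_tool --pt "12 9 0 0 -1" --pt "25 15 0 0 -1" --pt "40 17 0 0 -1" --pt "54 16 0 0 -1" --pt "68 11 0 0 -1"

```text
clock: 17.5
position: [0.6489, 0.15, 0.1359]
ee_rot: [-0.001, 0.738, 0.675, -0.012]
contact_force: [-3.7, -3.6, 5.3]
width: 0.0181
```

```bash
python3 - <<'E'
from h import *
log();rep();arc(np.load('c.npy'),14)
E
```

```text
t 17.5 p [0.6489 0.15   0.1359] xang 84.85 zax [-0.018 -0.015 -1.   ] F [-3.7 -3.6  5.3] w 0.0181 q [ 0.13  0.47  1.39 -0.01  1.31 -1.35]
ang -156.76 rad mm 59.95
[13.0, -7.0, -0.0]
[23.0, -17.0, -0.0]
[31.0, -30.0, -0.0]
[36.0, -44.0, 0.0]
[37.0, -58.0, 0.0]
```

Now at 203° of 720°.

Call:
drive_tool --pt "13 -7 0 0 -1" --pt "23 -17 0 0 -1" --pt "31 -30 0 0 -1" --pt "36 -44 0 0 -1" --pt "37 -58 0 0 -1"

```text
clock: 18.0
position: [0.5944, 0.1916, 0.136]
ee_rot: [0.0, 0.738, 0.675, -0.012]
contact_force: [2.4, -7.2, -1.8]
width: 0.018
```

```bash
python3 - <<'E'
from h import *
log();rep();arc(np.load('c.npy'),14)
E
```

```text
t 18.0 p [0.5944 0.1916 0.136 ] xang 84.88 zax [-0.017 -0.016 -1.   ] F [ 2.4 -7.2 -1.8] w 0.018 q [ 0.21  0.41  1.49 -0.01  1.27 -1.27]
ang -86.98 rad mm 59.89
[-2.0, -14.0, 0.0]
[-8.0, -28.0, 1.0]
[-17.0, -39.0, 1.0]
[-29.0, -48.0, 1.0]
[-42.0, -55.0, 2.0]
```

Now at 273°.

Call:
drive_tool --pt "-2 -14 0 0 -1" --pt "-8 -28 0.5 0 -1" --pt "-17 -39 0.5 0 -1" --pt "-29 -48 1 0 -1" --pt "-42 -55 1 0 -1"

```text
clock: 18.5
position: [0.5363, 0.1552, 0.1361]
ee_rot: [0.001, 0.738, 0.675, -0.01]
contact_force: [8.1, -1.2, -10.0]
width: 0.018
```

```bash
python3 - <<'E'
from h import *
log();rep();arc(np.load('c.npy'),14)
E
```

```text
t 18.5 p [0.5363 0.1552 0.1361] xang 84.91 zax [-0.014 -0.015 -1.   ] F [  8.1  -1.2 -10. ] w 0.018 q [ 0.17  0.31  1.64 -0.01  1.21 -1.31]
ang -17.29 rad mm 60.24
[-14.0, -3.0, 0.0]
[-29.0, -2.0, 1.0]
[-43.0, 3.0, 1.0]
[-56.0, 10.0, 1.0]
[-66.0, 21.0, 1.0]
```

Now at 343°.

Call:
drive_tool --pt "-14 -3 0.5 0 -1" --pt "-29 -2 1 0 -1" --pt "-43 3 1 0 -1" --pt "-56 10 1 0 -1" --pt "-66 21 1 0 -1"

```text
clock: 19.0
position: [0.5508, 0.0873, 0.136]
ee_rot: [-0.001, 0.738, 0.675, -0.01]
contact_force: [0.5, 5.9, -0.8]
width: 0.0184
```

```bash
python3 - <<'E'
from h import *
log();rep();arc(np.load('c.npy'),14)
E
```

```text
t 19.0 p [0.5508 0.0873 0.136 ] xang 84.86 zax [-0.015 -0.013 -1.   ] F [ 0.5  5.9 -0.8] w 0.0184 q [ 0.04  0.31  1.64 -0.01  1.21 -1.44]
ang 52.97 rad mm 60.45
[-7.0, 13.0, -0.0]
[-11.0, 27.0, -0.0]
[-12.0, 42.0, -0.0]
[-9.0, 56.0, -1.0]
[-3.0, 69.0, -1.0]
```

Now at 413°.

Call:
drive_tool --pt "-7 13 0 0 -1" --pt "-11 27 0 0 -1" --pt "-12 42 0 0 -1" --pt "-9 56 -0.5 0 -1" --pt "-3 69 -1 0 -1"

```text
clock: 19.5
position: [0.6185, 0.0776, 0.1359]
ee_rot: [-0.002, 0.738, 0.674, -0.012]
contact_force: [-5.3, 4.2, 3.9]
width: 0.0184
```

```bash
python3 - <<'E'
from h import *
log();rep();arc(np.load('c.npy'),14)
E
```

```text
t 19.5 p [0.6185 0.0776 0.1359] xang 84.83 zax [-0.02  -0.013 -1.   ] F [-5.3  4.2  3.9] w 0.0184 q [ 0.02  0.4   1.49 -0.01  1.27 -1.46]
ang 121.8 rad mm 60.4
[9.0, 11.0, -0.0]
[21.0, 20.0, -1.0]
[34.0, 26.0, -1.0]
[49.0, 28.0, -1.0]
[63.0, 27.0, -2.0]
```

Now at 482°.

Call:
drive_tool --pt "9 11 0 0 -1" --pt "21 20 -0.5 0 -1" --pt "34 26 -0.5 0 -1" --pt "49 28 -0.5 0 -1" --pt "63 27 -0.5 0 -1"

```text
clock: 20.0
position: [0.6516, 0.1359, 0.1359]
ee_rot: [-0.001, 0.738, 0.674, -0.014]
contact_force: [-4.3, -2.6, 7.1]
width: 0.0184
```

```bash
python3 - <<'E'
from h import *
log();rep();arc(np.load('c.npy'),14)
E
```

```text
t 20.0 p [0.6516 0.1359 0.1359] xang 84.85 zax [-0.021 -0.018 -1.   ] F [-4.3 -2.6  7.1] w 0.0184 q [ 0.11  0.47  1.38 -0.02  1.31 -1.37]
ang -170.46 rad mm 59.95
[14.0, -4.0, -0.0]
[27.0, -11.0, -0.0]
[37.0, -22.0, -0.0]
[45.0, -34.0, -0.0]
[49.0, -48.0, -0.0]
```

Now at 550°.

Call:
drive_tool --pt "14 -4 0 0 -1" --pt "27 -11 0 0 -1" --pt "37 -22 0 0 -1" --pt "45 -34 0 0 -1" --pt "49 -48 0 0 -1"

```text
clock: 20.5
position: [0.6087, 0.1891, 0.1359]
ee_rot: [0.001, 0.738, 0.675, -0.013]
contact_force: [1.7, -5.5, 3.1]
width: 0.0182
```

```bash
python3 - <<'E'
from h import *
log();rep();arc(np.load('c.npy'),14)
E
```

```text
t 20.5 p [0.6087 0.1891 0.1359] xang 84.87 zax [-0.019 -0.019 -1.   ] F [ 1.7 -5.5  3.1] w 0.0182 q [ 0.2   0.43  1.45 -0.02  1.28 -1.28]
ang -100.87 rad mm 59.75
[1.0, -15.0, 0.0]
[-1.0, -29.0, 0.0]
[-7.0, -42.0, 1.0]
[-16.0, -54.0, 1.0]
[-27.0, -63.0, 2.0]
```

Now at 619°.

Call:
drive_tool --pt "1 -15 0 0 -1" --pt "-1 -29 0 0 -1" --pt "-7 -42 0.5 0 -1" --pt "-16 -54 1 0 -1" --pt "-27 -63 1.5 0 -1"

```text
clock: 21.0
position: [0.5443, 0.1686, 0.136]
ee_rot: [0.001, 0.738, 0.675, -0.011]
contact_force: [6.4, -1.3, -2.3]
width: 0.0184
```

```bash
python3 - <<'E'
from h import *
log();rep();arc(np.load('c.npy'),5)
E
```

```text
t 21.0 p [0.5443 0.1686 0.136 ] xang 84.9 zax [-0.014 -0.017 -1.   ] F [ 6.4 -1.3 -2.3] w 0.0184 q [ 0.19  0.33  1.61 -0.01  1.22 -1.29]
ang -32.26 rad mm 60.05
[-5.0, -3.0, 0.0]
[-9.0, -5.0, 0.0]
[-14.0, -7.0, 0.0]
[-19.0, -8.0, 0.0]
[-24.0, -9.0, 1.0]
```

Now at 688°; a slower approach for the last 32°.

Call:
drive_tool --pt "-5 -3 0 0 -1" --pt "-9 -5 0 0 -1" --pt "-14 -7 0.5 0 -1" --pt "-19 -8 0.5 0 -1" --pt "-24 -9 0.5 0 -1"

```text
clock: 21.5
position: [0.5333, 0.1459, 0.136]
ee_rot: [0.001, 0.738, 0.675, -0.01]
contact_force: [4.0, 2.1, -1.4]
width: 0.0183
```

```bash
python3 - <<'E'
from h import *
log();rep();arc(np.load('c.npy'),2,4);print(delta([.5320,.1378,.136]))
E
```

```text
t 21.5 p [0.5333 0.1459 0.136 ] xang 84.9 zax [-0.014 -0.016 -1.   ] F [ 4.   2.1 -1.4] w 0.0183 q [ 0.15  0.3   1.65 -0.01  1.2  -1.33]
ang -7.99 rad mm 60.12
[-2.0, -0.0, 0.0]
[-4.0, -0.0, 0.0]
[-6.0, -0.0, 0.0]
[-8.0, -1.0, 0.0]
(array([-8.2, -0.6,  0.1]), 0)
```

Call:
drive_tool --pt "-2 0 0 0 -1" --pt "-4 0 0 0 -1" --pt "-6 0 0 0 -1" --pt "-8 -0.5 0 0 -1" --pt "-8 -0.5 0 0 -1"

```text
clock: 22.0
position: [0.5319, 0.1377, 0.136]
ee_rot: [0.001, 0.738, 0.675, -0.011]
contact_force: [2.9, 0.4, -0.5]
width: 0.0183
```

```bash
python3 - <<'E'
from h import *
log();rep();arc(np.load('c.npy'),2,1);print(delta([.5320,.1378,.136]))
E
```

```text
t 22.0 p [0.5319 0.1377 0.136 ] xang 84.89 zax [-0.014 -0.016 -1.   ] F [ 2.9  0.4 -0.5] w 0.0183 q [ 0.14  0.3   1.66 -0.01  1.2  -1.34]
ang -0.11 rad mm 60.12
[-2.0, 0.0, 0.0]
(array([ 0.1,  0.1, -0. ]), 0)
```

Back at the stop position (−0.1° against −0.2°) after two counted turns. Last check by pictures.

Call:
drive_tool --pt "0 0 0 0 -1" --pt "0 0 0 0 -1" --pt "0 0 0 0 -1"

```text
clock: 22.3
position: [0.5319, 0.1377, 0.136]
ee_rot: [0.001, 0.738, 0.675, -0.011]
contact_force: [2.9, 1.2, -0.4]
width: 0.0189
```

```bash
python3 - <<'E'
from h import *
rep();arc(np.load('c.npy'),2,1);print(np.abs(manip.get_state()['qd']).max())
a=manip.get_image('top');b=manip.get_image('scene');w=manip.get_image('wrist');k=manip.get_calibration('wrist')
cv2.imwrite('pics/e_w.png',w);cv2.imwrite('pics/e_t.png',cv2.resize(a[80:330,80:430],None,fx=2.28,fy=2.28,interpolation=cv2.INTER_CUBIC))
cv2.imwrite('pics/e_s.png',cv2.resize(b,None,fx=1.5,fy=1.5,interpolation=cv2.INTER_CUBIC))
E
```

```text
t 22.3 p [0.5319 0.1377 0.136 ] xang 84.9 zax [-0.014 -0.016 -1.   ] F [ 2.9  1.2 -0.4] w 0.0189 q [ 0.14  0.3   1.66 -0.01  1.2  -1.34]
ang -0.1 rad mm 60.14
[-2.0, 0.0, -0.0]
0.0013223318013560665
```

View pics/e_t.png

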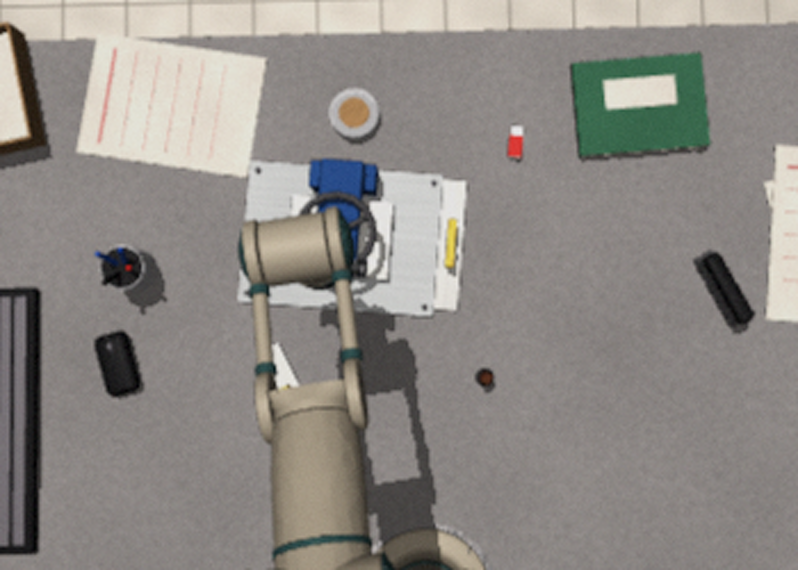

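View pics/e_s.png

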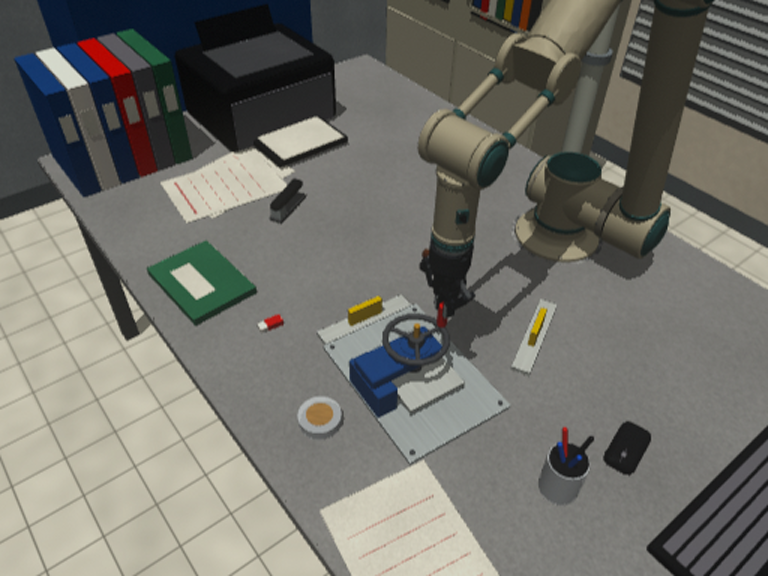

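View pics/e_w.png

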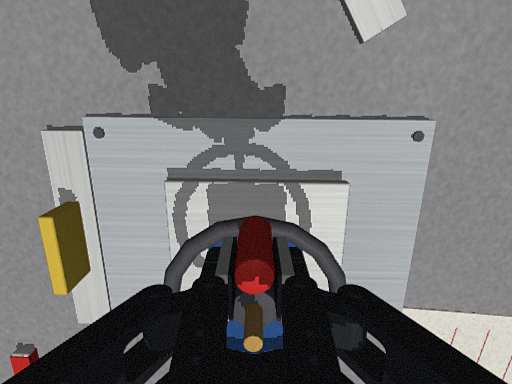

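The straightedge is flush and centred along the bed's right edge, at (452,245) in the enlarged top view. The other things stand where they did, and the handle is gripped on the robot side, wrist picture (255,265). Handing in.

```bash
python3 - <<'E'
from h import *
print(manip.sign_off());rep()
E
```

```text
the job is handed in; nothing more can be done
None
the job is handed in; nothing more can be done
```

The job is done and handed in at about 22.5 s on the robot's clock.

- **Straightedge:** I took the right-hand one of the two, set it down and slid it against the bed's right edge until it touched. Contact came at about y = −20 mm, with 7 N at the end, and then I let go. Pictures show it flush and roughly centred, within about 4 mm. The measured angle differed from the bed's by about 0.3°, within measuring error.
- **Wheel:** I turned it clockwise about 1.13 turns to a firm stop. It did not move under 10 N, and its angle read −0.2°. I then backed it off two counted full turns, ending at −0.1°, so within about 0.3° of two turns. The arm is at rest and still gripping the red handle.
- **Checks:** In the last pictures, the other things on the desk look unmoved. The highest force I read was about 14 N.
- **Disagreements:** The first wrist picture was about 10 mm off because the arm was still settling; I retook it and it then matched the top camera. The tool drifted to a tilt of about 1.2°, which I could not correct with these moves; it did no visible harm.

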